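# Hang the empty pick bin on the bench rail

### The arm

A 6-joint arm with a two-finger parallel gripper is mounted at the origin on the work surface. World frame = base frame: x ahead of the robot, y to its left, z up, the work surface at z = 0. Lengths are in m, angles in degrees, forces in N, time in s.
With the tool pointing down it reaches from about 0.375 to 0.9 m from the base axis. Payload 3.1 kg.
Tool frame: the origin (TCP) lies on the centre line of the jaws, within the pads' length; the fingertips stand 25 mm ahead of it and the grasp point (between the pads) lies 6 mm ahead of it (r.tip_extent is the z of the fingertips in the tool frame, in m); z points along the fingers, y is the line along which they close (so a half turn about z gives the same grasp; the last joint's range is limited). The gripper opens to 85 mm and grips with 20 to 120 N. Pads are 22 mm wide; open, the fingers measure 114 mm over their backs; the gripper's body (76 mm by 85 mm) begins 54 mm behind the grasp point. The pads swing forward as they close: fully open they stand 13 mm farther back than shut.
Start: joints at [-78.065, 30.224, 82.088, -0, 67.689, -10.227], TCP at [0.236, -0.579, 0.256] pointing down, gripper open.
Joint ranges: [-176.69, 176.69], [-43.24, 126.21], [12.49, 139.97], [-82, 262], [0, 151.66], [-163.58, 163.58]. Speed limits (degrees/s): [159.86, 159.86, 180, 180, 180, 180].

### API

Orientations are given as a 3x3 rotation matrix whose columns are the frame's x, y, z axes.
In Python, from bench import telemetry, vision, job, r gives the robot as it stands. The module is installed in compiled form; this text tells all that it offers.
- The arm moves only by the tool play_rows, never from a script. Its argument "steps" is text: rows parted by semicolons, each of 5 numbers parted by spaces: the shift along the tool's x, y, z each as a share of 500 mm, from -1 to 1, then the turn about the tool's z as a share of 360 degrees, from -1 to 1, then the opening in per cent of the stroke, from 0 (shut) to 100 (fully open). In form: x y z spin jaw; .... A call has exactly 10 rows; each row shifts and turns the commanded pose from where the row before left it, along the tool's axes as they then stand; what a row does not reach is not made up. A row lasts 1/12 s, in which the tool goes at most 41.7 mm and 7.16 degrees, less where a joint would pass 70% of its speed; a pose out of reach is approached as far as the arm can. A call with a number of a shift or a turn outside -1 to 1 is refused whole. A call with a gripper value outside its range is refused whole. The fingers move at their own pace and stop on an object; "grip_force" is the grip in N (left out, the last holds). Time passes only in rows, so rows that do not move let the fingers close, or fill a call up. It gives the time, the measured TCP pose, the force, the opening and the grip force at its end, in the units of the state.
- telemetry.read_state(): the state, without advancing time (a new reading comes with each control period).
- vision.camera(name): name is "scene" or "top"; returns a dict with "image" (480x640x3 uint8, red, green, blue), "vfov" (degrees; the focal length in pixels is half the picture's height over the tangent of half this angle, whatever the lens; pixels are square), "cx", "cy" (the principal point, pixels), "k1" (the pictures are not rectified: a ray, as slopes to the right and down, at radius r is drawn at 1 + k1 r^2 times it, then the intrinsics apply), "eye" and "rotation" of the camera in the world. Camera axes: x right, y down, z forward; pixel columns grow to the right and rows downward; lengths in m; the calibration is good to about 2 mm. A picture is of the moment at which its call begins. There is no depth.
- job.sign_off(): hands the job in; it is judged then, once.
The state is a dict: "time_s": time; "q": joint angles; "dq": joint speeds; "effort": joint torques, N m; "ee_pos": TCP position; "orientation": TCP orientation; "ft_force": force on the tool from outside, world axes, zero at the start; "moment": the same for the moment, N m; "width": finger opening in m; "grip_force": force on a finger pad.
Only numpy, scipy, OpenCV 4.12 (cv2) and the standard library are available. Lean on these libraries where they do the work, as an engineer would, in place of code of your own. Each camera call takes 0.05 s, during which the arm holds its last target. There are 200 camera calls.

### The job

Hang the empty bin that stands on the packing table on the bench rail, in the free space between the two stock bins that already hang there: its rear strip hooked into the rail's channel with the toe locked under the keeper lip, the bin fully down, resting back against the rail and level like its neighbours. Let go of it, and leave the hung stock bins, the carton and the jar where they are.

Things in the scene. Friction and masses are not known exactly. Their poses are not given: they have to be found in the camera images.
- bin_center (a point): Empty dark grey plastic pick bin to hang, 160 long (x) x 64 wide (y) x 85 mm high, 3 mm walls, 0.15 to 0.31 kg, on the table. Point: its centre, 42.5 mm above the underside. Axes: x from its low open front to its back, y across, z up. The sides are full height from 37 mm ahead of the centre to the back; farther forward 45 mm high. The back's outer face is at x = +80.
- bin_strip (a point): Root of the hanging strip on the bin's back: where the underside of its ledge meets the back's outer face, mid-width (x = +80, z = +36.5 mm from bin_center; same axes). One bent strip, 3 mm thick, 56 mm wide (y): level ledge 10 mm rearwards, web 8 mm down (7 mm clear of the back), then a toe 18 mm long kicked rearwards, 15 degrees below level.
- rail_edge (a point): Fixed aluminium rail, 320 mm long, on two white uprights. Point: middle of the upper edge of its front plate, at the plate's front face, 150 mm above the table. Axes: x to the rear, away from the robot; y along; z up. Front plate 3 mm thick, 75 mm high; at its foot a rib stands 4 mm proud. A seated bin is level, ledge on this edge, back on the rib: bin_strip at x = -4, y free, z = 0 mm.
- rail_slot (a point): Middle of the rail's slot, 10 mm behind rail_edge, same height and axes. The slot is 14 mm wide (x), from the front plate to a fixed keeper lip 5 mm thick, top level with the plate's edge, that roofs the rear of the channel (27 mm wide inside, 40 mm deep). The toe of a level bin cannot pass; with the bin's front raised about 30 degrees it points down into the slot.
- stock_left_center (a point): Full stock bin hanging on the rail's +y side, seated, same grey shape as the empty bin, holding white and brown cartons; 0.4 kg. Point and axes as for bin_center. A bin is hung by lowering its toe into the slot with the front raised, then rolling the front down to level about the plate's edge: the toe swings under the keeper lip. If it stays high, a push on the top of its back seats it.
- stock_right_center (a point): Full stock bin hanging on the rail's -y side, same shape, holding white vials; 0.4 kg. Point and axes as for bin_center. The free space between the two stock bins is 140 to 165 mm wide.
- carton_center (a point): Closed brown carton, 120 x 60 x 45 mm (x, y, z), lying on the table on the other side of the robot from the empty bin; the point is its centre. Leave alone.
- jar: White plastic jar, 56 mm in diameter, 85 mm high, standing on the table beside the rail; origin at the centre of its underside. Leave alone.
Not all that is in view belongs to the job. Leave any blue look-alike of the part that bears bin_center alone.

How it is judged (in metres and radians):
At the end, for the whole second after the job is handed in: The empty bin hangs at rest, released, between the two stock bins: within 3 mm of its seated height, within -4 and +6 mm of its seated place fore and aft, level and square to the rail within 3.4 degrees; stock bins moved less than 12 mm, carton and jar less than 20 mm (x of bin_center in the frame of rail_edge between -0.088 and -0.078 m and z of bin_center in the frame of rail_edge between -0.0395 and -0.0335 m and angle between bin_center's own z axis and vertical below 0.06 rad and angle between the y axis of bin_center and the y axis of rail_edge, either way round below 0.06 rad and y of bin_center in the frame of stock_left_center below -0.064 m and y of bin_center in the frame of stock_right_center above 0.064 m and linear speed of bin below 0.02 m/s and distance of each of stock_left_center, stock_right_center from where it was at the start of the episode below 0.012 m and distance of each of carton_center, jar from where it was at the start of the episode below 0.02 m); the robot touches nothing.
It fails at once if a hung stock bin is pushed about or lifted off (distance of any of stock_left_center, stock_right_center from where it was at the start of the episode above 0.025 m).
It fails at once if the jar or the carton is knocked about (distance of any of jar, carton_center from where it was at the start of the episode above 0.04 m).
It also fails if it takes over 51 s, if anything falls off the work surface, if the arm or the gripper's body presses on something with over 40 N, if the wrist force passes 120 N, or if a joint passes its speed limit or range.

## Working session

There is one attempt and no reset: what is moved stays moved. The work goes in short steps, Python scripts to look and compute and a tool call to move; the robot and the scene stay as the last step left them, time stands still between calls to the robot, and variables do not carry over. Pictures are saved under pics/ and viewed, at most 10 in all, crops included, and the job is handed in when it is done.

Besides the shell and the picture viewer there is one more tool, called after "Emit:" as name(argument=value, ...), one argument or row to a line, values as JSON. play_rows: Moves the arm, as the interface text tells. Its arguments: {"type":"object","properties":{"steps":{"type":"string"},"grip_force":{"type":"number"}},"required":["steps"]}

```bash
mkdir -p pics
cat > h.py <<'E'
import numpy as np, cv2
from bench import telemetry, vision, job, r
def cam(n,f=None):
    c=vision.camera(n)
    if f: cv2.imwrite('pics/'+f,c['image'][:,:,::-1])
    return c
def ray(c,u,v):
    f=240/np.tan(np.radians(c['vfov']/2)); d=np.array([(u-c['cx'])/f,(v-c['cy'])/f]); p=d.copy()
    for _ in range(20): p=d/(1+c['k1']*(p@p))
    R=np.array(c['rotation']); return np.array(c['eye']),R@np.array([p[0],p[1],1])
def onz(c,u,v,z):
    e,d=ray(c,u,v); return e+d*(z-e[2])/d[2]
def proj(c,P):
    f=240/np.tan(np.radians(c['vfov']/2)); R=np.array(c['rotation']); q=R.T@(np.array(P)-np.array(c['eye'])); p=q[:2]/q[2]
    p=p*(1+c['k1']*(p@p)); return p*f+[c['cx'],c['cy']]
def two(c1,p1,c2,p2):
    e1,d1=ray(c1,*p1);e2,d2=ray(c2,*p2)
    s=np.linalg.lstsq(np.c_[d1,-d2],e2-e1,rcond=None)[0]
    a=e1+s[0]*d1;b=e2+s[1]*d2; return (a+b)/2,np.linalg.norm(a-b)
E
python3 - <<'E'
from h import *
for n in('scene','top'):
    c=cam(n,n+'0.png'); print({k:v for k,v in c.items() if k!='image'})
print(telemetry.read_state(),r.tip_extent)
E
```

```text
{'vfov': 57.26845285334524, 'cx': 311.45761833356374, 'cy': 239.80365956135384, 'k1': -0.03183076311632745, 'eye': array([0.96596945, 0.03291376, 0.80069623]), 'rotation': array([[ 0.09204579,  0.77979886, -0.61922639],
       [ 0.99569885, -0.07866992,  0.04893715],
       [-0.01055336, -0.62106746, -0.78368606]])}
{'vfov': 50.49173164751942, 'cx': 320.16713855413116, 'cy': 226.70233838779205, 'k1': 0.02140586162332134, 'eye': array([0.29533756, 0.04652632, 1.26237204]), 'rotation': array([[ 0.02125501, -0.99071538,  0.1342805 ],
       [-0.99966916, -0.01911434,  0.01721109],
       [-0.01448461, -0.1346019 , -0.99079389]])}
{'time_s': 0.1, 'q': array([-7.80668615e+01,  3.02739002e+01,  8.21479689e+01,  5.30926167e-04,
        6.76909351e+01, -1.02272713e+01]), 'dq': array([-0.12852772, -0.1399414 , -0.24210872, -0.05451929,  0.00674548,
       -0.10492954]), 'effort': array([ 3.36682251e-04, -4.43304348e+01, -1.78585982e+01, -1.96875817e-04,
        3.86167463e-03, -8.66893171e-07]), 'ee_pos': array([ 0.23565616, -0.57823253,  0.25543461]), 'orientation': array([[ 9.26132845e-01,  3.77197288e-01, -3.98702166e-04],
       [ 3.77197329e-01, -9.26130908e-01,  1.92802953e-03],
       [ 3.57997110e-04, -1.93600087e-03, -9.99998062e-01]]), 'ft_force': array([ 0.37166444, -0.56846457,  1.30033005]), 'moment': array([-0.02601882,  0.01743688,  0.03985907]), 'grip_force': 0.0, 'width': 0.08565432458813191} 0.025
```

View pics/scene0.png

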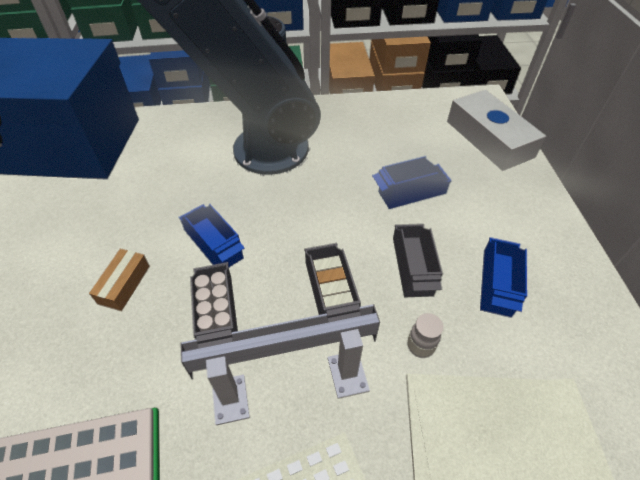

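View pics/top0.png

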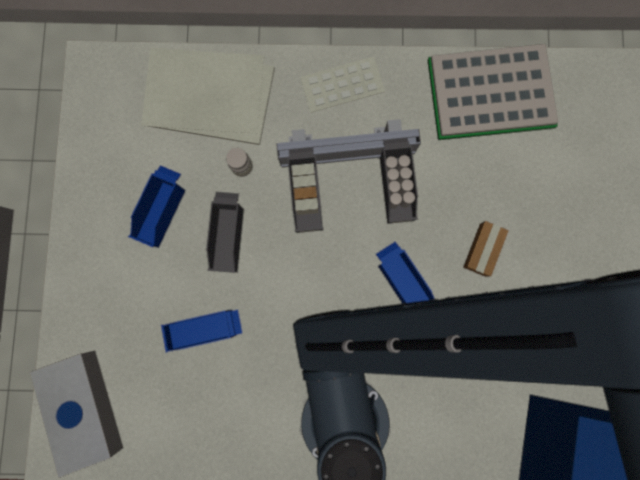

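The grey bin is at scene (418,260) and top (225,232). The rail is at scene (280,340) and top (350,147), with the stock bins at top (305,190) and (400,185). The blue look-alikes, the jar at top (238,160) and the carton at top (487,248) stay where they are. I'll zoom in to see which end of the bin carries the strip.

Run:
```python
import cv2,numpy as np
a=cv2.imread('pics/scene0.png')[205:365,300:460]; b=cv2.imread('pics/top0.png')[120:280,190:350]; d=cv2.imread('pics/scene0.png')[240:400,170:330]
g=lambda i:np.clip(255*(cv2.resize(i,(400,400),interpolation=cv2.INTER_CUBIC)/255.)**.6,0,255).astype('uint8')
cv2.imwrite('pics/z0.png',np.hstack([g(a),g(b)]))
```

```text
(no output)
```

View pics/z0.png

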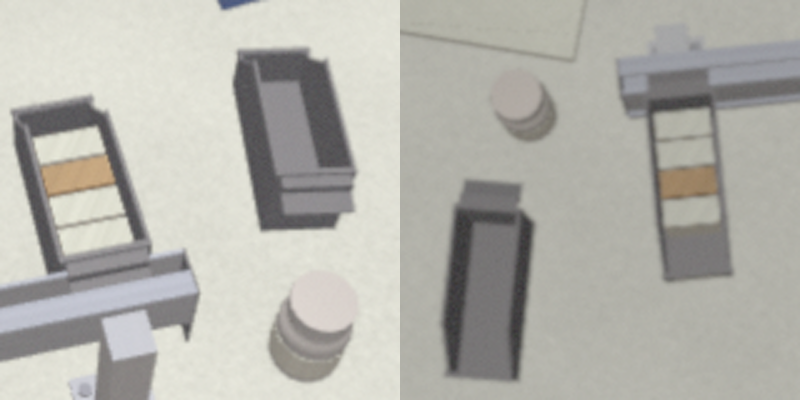

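The strip is at the bin's far (+x) end, and the bin is already roughly aligned with the rail. I'll zoom on the rail next.

Run:
```python
import cv2,numpy as np
b=cv2.imread('pics/top0.png')[110:235,265:425]; d=cv2.imread('pics/scene0.png')[260:375,175:385]
g=lambda i,s:np.clip(255*(cv2.resize(i,None,fx=s,fy=s,interpolation=cv2.INTER_CUBIC)/255.)**.6,0,255).astype('uint8')
B=g(b,3.8)[:290];D=g(d,2.7) 
w=max(B.shape[1],D.shape[1]); P=lambda i:cv2.copyMakeBorder(i,0,0,0,w-i.shape[1],0)
o=np.vstack([P(B),P(D)]); print(o.shape); cv2.imwrite('pics/z1.png',o)
from h import *
import bench
T=cam('top');S=cam('scene')
for n,s,t in [('back+y',(442,273.8),(213.2,203.2)),('back-y',(412.8,275.4),(238,204.8))]: print(n,two(S,s,T,t),onz(T,*t,.085),onz(S,*s,.085))
for t in [(208.4,270),(237.2,272)]: print(onz(T,*t,0))
```

```text
(600, 608, 3)
back+y (array([0.50733079, 0.32344871, 0.08004728]), np.float64(0.0045919849017066645)) [0.50587617 0.31999137 0.085     ] [0.51057258 0.32384472 0.085     ]
back-y (array([0.5047372 , 0.26515522, 0.07927392]), np.float64(0.005454929347065763)) [0.50316544 0.26137906 0.085     ] [0.50850045 0.26610124 0.085     ]
[0.35275223 0.34327546 0.        ]
[0.34923229 0.27157633 0.        ]
```

View pics/z1.png

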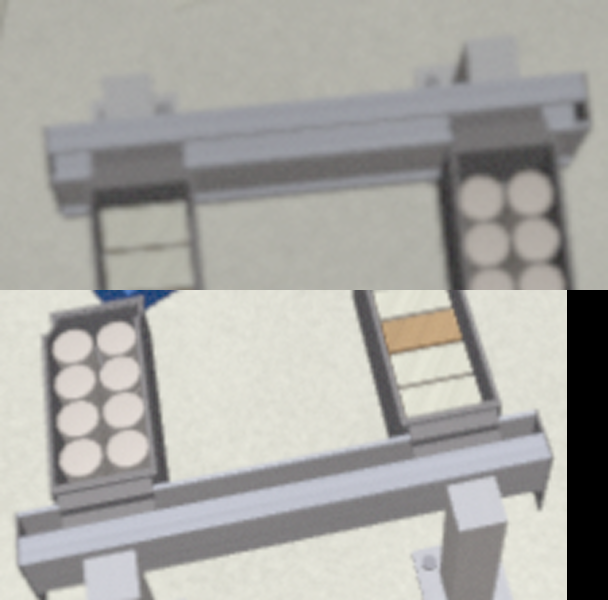

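Run:
```python
from h import *
T=cam('top');S=cam('scene')
s=lambda u,v:(u/2.7+175,(v-290)/2.7+260); t=lambda u,v:(u/3.8+265,v/3.8+110)
for n,a,b in [('rail-y',s(20,514),t(588,127)),('rail+y',s(538,413),t(52,182))]:
    print(n,two(S,a,T,b),onz(S,*a,.15),onz(T,*b,.15))
for n,a in [('L-y',s(402,425)),('L+y',s(498,406)),('R+y',s(155,484)),('R-y',s(55,500))]: print(n,onz(S,*a,.156))
for n,b in [('L-y',t(188,183)),('L+y',t(94,188)),('R+y',t(452,153)),('R-y',t(552,147))]: print(n,onz(T,*b,.156))
# grey bin outline
for n,c in (('S',S),('T',T)):
    h=cv2.cvtColor(c['image'],cv2.COLOR_RGB2HSV); m=((h[...,2]<125)&(h[...,1]<70)).astype('uint8')
    k,l,st,ce=cv2.connectedComponentsWithStats(m)
    i=l[260,418] if n=='S' else l[235,225]
    for j in range(1,k):
        if st[j,4]>300 and (abs(ce[j]-([418,260] if n=='S' else [225,235])).max()<25):
            q=cv2.findContours((l==j).astype('uint8'),0,2)[0][0]
            print(n,st[j],cv2.approxPolyDP(cv2.convexHull(q),1.8,True)[:,0].tolist())
```

```text
rail-y (array([ 0.63988849, -0.15350122,  0.1471457 ]), np.float64(0.001568530330891466)) [ 0.64129828 -0.15188315  0.15      ] [ 0.63915566 -0.15377734  0.15      ]
rail+y (array([0.60158958, 0.16469916, 0.14677317]), np.float64(0.0038525026798020487)) [0.60347092 0.16598731 0.15      ] [0.60040465 0.16244094 0.15      ]
L-y [0.60686115 0.08002697 0.156     ]
L+y [0.59943077 0.14090788 0.156     ]
R+y [ 0.63227939 -0.07103831  0.156     ]
R-y [ 0.63715385 -0.13013366  0.156     ]
L-y [0.59955917 0.0817506  0.156     ]
L+y [0.59557264 0.13697507 0.156     ]
R+y [ 0.62029502 -0.07304089  0.156     ]
R-y [ 0.62486158 -0.13160154  0.156     ]
S [ 393  224   50   74 2824] [[422, 224], [431, 232], [442, 273], [440, 289], [432, 296], [405, 297], [393, 240], [395, 225]]
T [ 205  191   40   82 2661] [[216, 191], [239, 193], [244, 209], [237, 272], [207, 270], [205, 250], [210, 203]]
```

Measured so far:
- **Rail:** edge midpoint about (0.621, 0.006, 0.15), yaw about 6.9°. Its measured length is 0.320 m, which matches.
- **Bin:** centre about (0.4285, 0.2975), yaw about -2.8°.

The tool stays vertical, so I'll grip the low front sides and let the rear droop. I'm approaching now.

Emit:
play_rows(
  steps="0 0 0 0.0174 100;0 0 0 0.0174 100;0 0 0 0.0174 100;0 0 0 0.0174 100;0.044 -0.064 0 0 100;0.044 -0.064 0 0 100;0.044 -0.064 0 0 100;0.044 -0.064 0 0 100;0.044 -0.064 0 0 100;0.044 -0.064 0 0 100",
  grip_force=20,
)

```text
time_s: 1.13
ee_pos: [0.3781, -0.3922, 0.2564]
orientation: [[0.999, -0.051, 0.0], [-0.051, -0.999, -0.0], [0.0, 0.0, -1.0]]
ft_force: [0.2, -0.7, -1.2]
width: 0.0855
grip_force: 0.0
```

Emit:
play_rows(
  steps="0.016 -0.08 0 0 100;0.016 -0.08 0 0 100;0.016 -0.08 0 0 100;0.016 -0.08 0 0 100;0.016 -0.08 0 0 100;0.016 -0.08 0 0 100;0.016 -0.08 0 0 100;0.016 -0.08 0 0 100;0.016 -0.08 0 0 100;0.016 -0.08 0 0 100",
)

```text
time_s: 1.97
ee_pos: [0.4776, 0.0037, 0.2566]
orientation: [[0.999, -0.051, 0.001], [-0.051, -0.999, -0.0], [0.001, 0.0, -1.0]]
ft_force: [-0.2, -0.8, 0.3]
width: 0.0855
grip_force: 0.0
```

Emit:
play_rows(
  steps="-0.025 -0.06 0 0 100;-0.025 -0.06 0 0 100;-0.025 -0.06 0 0 100;-0.025 -0.06 0 0 100;-0.025 -0.06 0 0 100;-0.025 -0.06 0 0 100;-0.025 -0.06 0 0 100;-0.025 -0.06 0 0 100;-0.025 -0.06 0 0 100;-0.02 -0.04 0 0 100",
)

```text
time_s: 2.8
ee_pos: [0.3688, 0.2999, 0.2566]
orientation: [[0.999, -0.049, 0.001], [-0.049, -0.999, 0.001], [0.001, -0.001, -1.0]]
ft_force: [0.7, 0.1, -0.5]
width: 0.0852
grip_force: 0.0
```

Emit:
play_rows(
  steps="0 0 0.035 0 100;0 0 0.035 0 100;0 0 0.035 0 100;0 0 0.035 0 100;0 0 0.035 0 100;0 0 0.035 0 100;0 0 0.035 0 100;0 0 0.035 0 100;0 0 0 0 100;0 0 0 0 100",
)

```text
time_s: 3.63
ee_pos: [0.3694, 0.2974, 0.1159]
orientation: [[0.999, -0.051, -0.002], [-0.051, -0.999, -0.001], [-0.002, 0.001, -1.0]]
ft_force: [-0.4, -0.1, 0.6]
width: 0.0856
grip_force: 0.0
```

Run:
```python
from h import *
S=cam('scene');T=cam('top')
a=S['image'][190:310,340:500];b=T['image'][180:300,150:310]
g=lambda i:np.clip(255*(cv2.resize(i,(400,300),interpolation=cv2.INTER_CUBIC)/255.)**.6,0,255).astype('uint8')
cv2.imwrite('pics/z2.png',np.hstack([g(a),g(b)])[:,:,::-1])
```

```text
(no output)
```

View pics/z2.png

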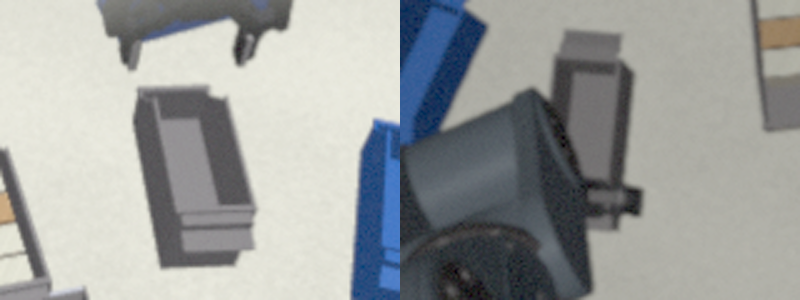

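The fingers straddle the bin. In the scene crop the fingertips are at (131,65) and (240,60), with the bin front rim at (138,92)-(210,88). I'll check these against the calibration.

Run:
```python
from h import *
S=cam('scene')
p=lambda u,v:(340+u/2.5,190+v/2.5)
for q in [(131,65),(240,60)]: print('tip',onz(S,*p(*q),.095))
for q in [(138,92),(210,88)]: print('front',onz(S,*p(*q),.045),onz(S,*p(*q),.085))
for q in [(180,210),(255,208)]: print('back',onz(S,*p(*q),.085))
print(proj(S,[.3694,.2974,.095]))
```

```text
tip [0.36108885 0.25511453 0.095     ]
tip [0.3648413  0.34942299 0.095     ]
front [0.35065511 0.27044952 0.045     ] [0.38322452 0.25787644 0.085     ]
front [0.35253108 0.33592617 0.045     ] [0.38500118 0.31988732 0.085     ]
back [0.50512121 0.265311   0.085     ]
back [0.50919166 0.32423213 0.085     ]
[412.72639942 217.415815  ]
```

The bin is centred between the fingers. Lower and close.

Emit:
play_rows(
  steps="0 0 0.03 0 100;0 0 0.03 0 100;0 0 0.03 0 100;0 0 0.03 0 100;0 0 0.02 0 100;0 0 0 0 70;0 0 0 0 70;0 0 0 0 70;0 0 0 0 70;0 0 0 0 70",
  grip_force=20,
)

```text
time_s: 4.62
ee_pos: [0.3701, 0.2978, 0.047]
orientation: [[0.999, -0.05, 0.001], [-0.05, -0.999, 0.001], [0.001, -0.001, -1.0]]
ft_force: [-0.8, 0.9, -1.3]
width: 0.0633
grip_force: 22.7
```

Emit:
play_rows(
  steps="0 0 -0.01 0 70;0 0 -0.01 0 70;0 0 -0.01 0 70;0 0 -0.01 0 70;0 0 -0.01 0 70;0 0 -0.01 0 70;0 0 -0.01 0 70;0 0 -0.01 0 70;0 0 -0.01 0 70;0 0 -0.01 0 70",
)

```text
time_s: 5.45
ee_pos: [0.3696, 0.2975, 0.0968]
orientation: [[0.999, -0.051, -0.0], [-0.051, -0.999, -0.0], [-0.0, 0.0, -1.0]]
ft_force: [-0.6, -0.3, -2.6]
width: 0.0631
grip_force: 22.8
```

Run:
```python
from h import *
S=cam('scene');T=cam('top')
a=S['image'][190:310,340:500];b=T['image'][180:300,150:310]
g=lambda i:np.clip(255*(cv2.resize(i,(400,300),interpolation=cv2.INTER_CUBIC)/255.)**.6,0,255).astype('uint8')
cv2.imwrite('pics/z3.png',np.hstack([g(a),g(b)])[:,:,::-1])
```

```text
(no output)
```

View pics/z3.png

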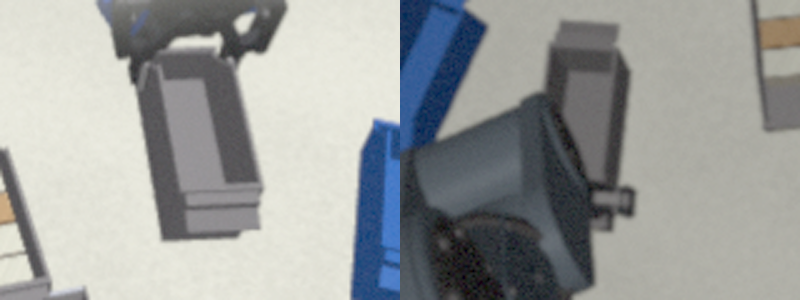

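The bin is lifted: its back edge is at scene crop (188,190)-(262,187). I'll work out the tilt from that.

```bash
cat >> h.py <<'E'
def binpt(g,yaw,th,P,gb=(-.060,0,-.0025)):
    # world pos of bin point P (bin axes), bin gripped at gb by grasp point g, front raised by th deg, yaw deg
    d=np.subtract(P,gb); c,s=np.cos(np.radians(th)),np.sin(np.radians(th))
    x,y,z=d[0]*c+d[2]*s,d[1],-d[0]*s+d[2]*c
    a=np.radians(yaw); return np.array(g)+[x*np.cos(a)-y*np.sin(a),x*np.sin(a)+y*np.cos(a),z]
E
python3 - <<'E'
from h import *
S=cam('scene');T=cam('top')
g=np.array([.3696,.2985,.0908])
for th in (0,5,10,15,20,25,30):
    f=lambda c,o,P:np.round((proj(c,binpt(g,-2.9,th,P))-o)*2.5)
    print(th,[f(S,(340,190),(.08,y,.0425)) for y in(-.032,.032)],[f(T,(150,180),(.08,y,.0425))+[400,0] for y in(-.032,.032)], [f(S,(340,190),(.08,y,-.0425)) for y in(-.032,.032)])
E
```

```text
0 [array([185., 175.]), array([270., 172.])] [array([613.,  47.]), array([542.,  42.])] [array([166., 237.]), array([245., 234.])]
5 [array([183., 189.]), array([267., 185.])] [array([615.,  46.]), array([546.,  41.])] [array([163., 241.]), array([241., 238.])]
10 [array([180., 201.]), array([264., 197.])] [array([618.,  46.]), array([549.,  41.])] [array([160., 243.]), array([237., 240.])]
15 [array([178., 211.]), array([260., 208.])] [array([621.,  47.]), array([552.,  43.])] [array([157., 244.]), array([232., 241.])]
20 [array([175., 221.]), array([257., 217.])] [array([623.,  50.]), array([555.,  45.])] [array([153., 244.]), array([228., 241.])]
25 [array([172., 229.]), array([253., 225.])] [array([625.,  53.]), array([558.,  49.])] [array([150., 242.]), array([224., 239.])]
30 [array([169., 235.]), array([249., 232.])] [array([627.,  58.]), array([561.,  54.])] [array([147., 240.]), array([220., 237.])]
```

The tilt is only about 5°, because pad friction holds it. I'll lower until the rear is near the table, then ease the jaw so the bin pivots.

Emit:
play_rows(
  steps="0 0 0.02 0 70;0 0 0.02 0 70;0 0 0.02 0 70;0 0 0 0 70;0 0 0 0 72.5;0 0 0 0 72.5;0 0 0 0 72.5;0 0 0 0 72.5;0 0 0 0 72.5;0 0 0 0 72.5",
)

```text
time_s: 6.48
ee_pos: [0.3697, 0.2976, 0.0665]
orientation: [[0.999, -0.05, 0.0], [-0.05, -0.999, 0.0], [0.0, -0.0, -1.0]]
ft_force: [-0.5, 0.7, -3.8]
width: 0.0635
grip_force: 22.9
```

Emit:
play_rows(
  steps="0 0 0 0 73.3;0 0 0 0 73.3;0 0 0 0 73.3;0 0 0 0 73.3;0 0 0 0 73.3;0 0 0 0 73.3;0 0 0 0 73.3;0 0 0 0 73.3;0 0 0 0 73.3;0 0 0 0 73.3",
)

```text
time_s: 7.32
ee_pos: [0.3697, 0.2976, 0.0663]
orientation: [[0.999, -0.05, -0.0], [-0.05, -0.999, -0.0], [-0.0, 0.0, -1.0]]
ft_force: [-0.6, -0.1, -3.2]
width: 0.0634
grip_force: 22.9
```

Emit:
play_rows(
  steps="0 0 0 0 74.5;0 0 0 0 74.5;0 0 0 0 74.5;0 0 0 0 74.5;0 0 0 0 74.5;0 0 0 0 74.5;0 0 0 0 74.5;0 0 0 0 74.5;0 0 0 0 74.5;0 0 0 0 74.5",
)

```text
time_s: 8.15
ee_pos: [0.3698, 0.2976, 0.0663]
orientation: [[0.999, -0.05, 0.0], [-0.05, -0.999, 0.0], [0.0, -0.0, -1.0]]
ft_force: [0.0, -0.1, -2.1]
width: 0.0636
grip_force: 15.7
```

Emit:
play_rows(
  steps="0 0 0 0 75;0 0 0 0 75;0 0 0 0 75;0.004 0 -0.008 0 75;0.004 0 -0.008 0 75;0.005 0 -0.008 0 75;0.006 0 -0.008 0 75;0.006 0 -0.008 0 75;0.006 0 -0.008 0 75;0.006 0 -0.008 0 75",
)

```text
time_s: 8.98
ee_pos: [0.3886, 0.2966, 0.0948]
orientation: [[0.999, -0.051, 0.0], [-0.051, -0.999, 0.0], [0.0, -0.0, -1.0]]
ft_force: [-0.9, -0.1, 0.2]
width: 0.0641
grip_force: 0.2
```

```bash
cat > look.py <<'E'
from h import *
import sys
def bright(i,w=400,h=300): return np.clip(255*(cv2.resize(i,(w,h),interpolation=cv2.INTER_CUBIC)/255.)**.6,0,255).astype('uint8')
def pic(f,so,to):
    S=cam('scene');T=cam('top')
    a=S['image'][so[1]:so[1]+120,so[0]:so[0]+160];b=T['image'][to[1]:to[1]+120,to[0]:to[0]+160]
    cv2.imwrite('pics/'+f,np.hstack([bright(a),bright(b)])[:,:,::-1]); return S,T
def table(S,T,so,to,g,yaw,ths):
    for th in ths:
        f=lambda c,o,P:np.round((proj(c,binpt(g,yaw,th,P))-o)*2.5).astype(int).tolist()
        print(th,'top',[f(S,so,(.08,y,.0425)) for y in(-.032,.032)],'bot',[f(S,so,(.08,y,-.0425)) for y in(-.032,.032)],'T',[f(T,to,(.08,y,.0425)) for y in(-.032,.032)])
E
python3 - <<'E'
from look import *
p=telemetry.read_state(); e=p['ee_pos']; print(e,p['width'],p['grip_force'],p['ft_force'])
S,T=pic('z4.png',(340,190),(150,180))
table(S,T,(340,190),(150,180),e-[0,-.001,.006],-2.9,range(0,40,5))
E
```

```text
[0.38860025 0.2965796  0.09484076] 0.0641003954839353 0.2019613143056631 [-0.88389987 -0.0774535   0.21034063]
0 top [[189, 198], [275, 194]] bot [[170, 259], [250, 255]] T [[215, 27], [145, 22]]
5 top [[187, 211], [272, 208]] bot [[167, 262], [246, 259]] T [[218, 26], [148, 21]]
10 top [[185, 223], [269, 220]] bot [[164, 264], [241, 261]] T [[220, 26], [151, 22]]
15 top [[182, 234], [265, 230]] bot [[160, 265], [237, 262]] T [[223, 28], [155, 23]]
20 top [[179, 243], [262, 239]] bot [[157, 265], [232, 261]] T [[225, 31], [158, 26]]
25 top [[176, 251], [258, 247]] bot [[153, 263], [228, 259]] T [[227, 34], [161, 30]]
30 top [[173, 257], [253, 253]] bot [[150, 260], [224, 256]] T [[229, 39], [163, 35]]
35 top [[170, 262], [249, 258]] bot [[147, 255], [219, 252]] T [[231, 45], [166, 40]]
```

View pics/z4.png

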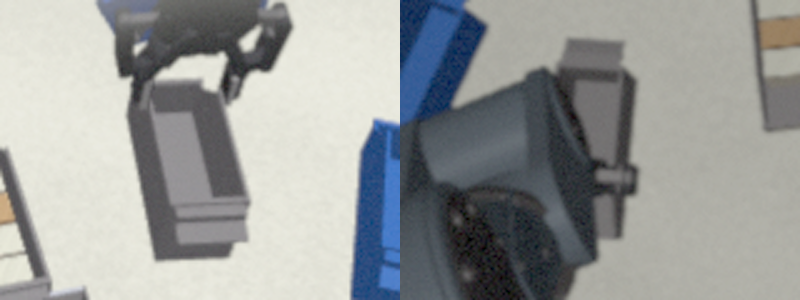

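The bin slipped free and stands on the table again, with its back top edge at scene crop (172,206)-(248,203). I'll locate it numerically and regrip farther forward with a medium jaw.

```bash
cat >> look.py <<'E'
def hull(c,seed):
    h=cv2.cvtColor(c['image'],cv2.COLOR_RGB2HSV); m=((h[...,2]<125)&(h[...,1]<70)).astype('uint8')
    k,l,st,ce=cv2.connectedComponentsWithStats(m)
    win=l[seed[1]-12:seed[1]+13,seed[0]-12:seed[0]+13]; j=np.bincount(win[win>0]).argmax()
    q=cv2.findContours((l==j).astype('uint8'),0,2)[0][0]
    return st[j].tolist(),cv2.approxPolyDP(cv2.convexHull(q),1.5,True)[:,0].tolist()
E
python3 - <<'E'
from look import *
S=cam('scene')
o=lambda u,v:(340+u/2.5,190+v/2.5)
for q in [(172,206),(248,203)]: print('back',onz(S,*o(*q),.085))
for q in [(155,259),(232,254)]: print('backbot',onz(S,*o(*q),0))
for q in [(204,81)]: print('front',onz(S,*o(*q),.045),onz(S,*o(*q),.055))
print(hull(S,(415,260)))
for x in (.428,.424): print([proj(S,[x+.08,.2975+y,z]) for y in(-.032,.032) for z in (0,.085)])
E
```

```text
back [0.5007896 0.2599449 0.085    ]
back [0.50401285 0.32004832 0.085     ]
backbot [0.49724337 0.2602668  0.        ]
backbot [0.49896955 0.32646873 0.        ]
front [0.34385521 0.33260015 0.045     ] [0.35208755 0.32863445 0.055     ]
([112, 0, 528, 307, 61122], [[639, 306], [402, 293], [123, 148], [112, 42], [137, 25], [194, 12], [307, 0], [608, 0], [639, 27]])
[array([405.5604186 , 297.75654469]), array([412.43774494, 275.21303969]), array([435.31588334, 295.11708565]), array([444.45544129, 272.47248392])]
[array([405.1379428 , 296.12447998]), array([411.96170767, 273.51767553]), array([434.81764946, 293.49930128]), array([443.8914413 , 270.79323799])]
```

Emit:
play_rows(
  steps="-0.02 0 0 0 95;-0.02 0 0 0 95;-0.022 0 0 0 95;0 0 0.032 0.002 95;0 0 0.032 0 95;0 0 0.032 0 95;0 0 0 0 70;0 0 0 0 70;0 0 0 0 70;0 0 0 0 70",
)

```text
time_s: 9.97
ee_pos: [0.3566, 0.2982, 0.0468]
orientation: [[0.998, -0.063, -0.0], [-0.063, -0.998, -0.0], [-0.0, 0.0, -1.0]]
ft_force: [0.2, 0.4, -2.5]
width: 0.0639
grip_force: 23.3
```

Emit:
play_rows(
  steps="0 0 0 0 74.6;0 0 0 0 74.6;0 0 0 0 74.6;0 0 0 0 74.6;0.001 0 -0.008 0 74.6;0.001 0 -0.008 0 74.6;0.001 0 -0.008 0 74.6;0.002 0 -0.008 0 74.6;0.002 0 -0.008 0 74.6;0.002 0 -0.008 0 74.6",
)

```text
time_s: 10.8
ee_pos: [0.3619, 0.2979, 0.0709]
orientation: [[0.998, -0.063, 0.0], [-0.063, -0.998, 0.0], [0.0, -0.0, -1.0]]
ft_force: [0.6, 0.4, -2.0]
width: 0.0637
grip_force: 12.3
```

```bash
cat > tilt.py <<'E'
from look import *
import sys
# least-squares tilt from dark lower outline of bin's rear bottom edge: column scan for lowest dark pixel
def tilt(yaw,gb=(-.068,0,-.0005),save=None):
    p=telemetry.read_state(); e=p['ee_pos']-[0,0,.006]; S=cam('scene',save)
    I=S['image'].astype(int); m=I.max(2)<125
    print('e',np.round(p['ee_pos'],4),'w',round(p['width'],4),'gf',round(p['grip_force'],1),'ft',np.round(p['ft_force'],1),'mom',np.round(p['moment'],2))
    # ledge top brighter vs. background: report lowest dark row below expected columns
    for th in (0,5,10,15,20,25,30,35,40):
        a=proj(S,binpt(e,yaw,th,(.08,-.015,-.0425),gb)); b=proj(S,binpt(e,yaw,th,(.08,.0,-.0425),gb)); t=proj(S,binpt(e,yaw,th,(.08,0,.0425),gb))
        c=binpt(e,yaw,th,(.08,0,-.0425),gb)
        print(th,'bot',a.round(1),b.round(1),'top',t.round(1),'zbot',c[2].round(3))
    for u in range(int(a[0])-12,int(a[0])+24,4):
        v=np.where(m[240:330,u])[0]; print(u,240+v.max() if len(v) else None,end=' ')
    print()
if __name__=='__main__': tilt(float(sys.argv[1]))
E
python3 tilt.py -3.5
```

```text
e [0.3619 0.2979 0.0709] w 0.0637 gf 12.3 ft [ 0.6  0.4 -2. ] mom [0.03 0.09 0.01]
0 bot [411.4 292. ] [418.6 291.7] top [426.7 268.2] zbot 0.023
5 bot [410.  293.5] [417.2 293.2] top [425.7 273.4] zbot 0.01
10 bot [408.6 294.4] [415.7 294.1] top [424.6 278.1] zbot -0.002
15 bot [407.3 294.7] [414.2 294.4] top [423.3 282.3] zbot -0.014
20 bot [405.9 294.5] [412.7 294.2] top [422.  285.8] zbot -0.025
25 bot [404.5 293.7] [411.2 293.5] top [420.7 288.7] zbot -0.036
30 bot [403.2 292.5] [409.8 292.3] top [419.2 291.1] zbot -0.046
35 bot [401.9 290.8] [408.4 290.5] top [417.8 292.8] zbot -0.054
40 bot [400.6 288.6] [407.1 288.4] top [416.3 293.9] zbot -0.062
388 None 392 None 396 259 400 289 404 292 408 292 412 292 416 329 420 292
```

```bash
cat >> tilt.py <<'E'
    S=cam('scene'); I=S['image'].mean(2)
    for u in (420,424,428): print(u,I[255:302,u-1:u+2].mean(1).round().astype(int).tolist())
E
python3 tilt.py -3.5 | tail -3
```

```text
File "tilt.py", line 17
    S=cam('scene'); I=S['image'].mean(2)
IndentationError: unexpected indent
```

```bash
sed -i 's/^if __name__.*/if __name__=="__main__":\n    tilt(float(sys.argv[1]))/' tilt.py
python3 tilt.py -3.5 | tail -3
```

```text
420 [106, 106, 106, 106, 106, 107, 106, 107, 106, 106, 107, 107, 106, 106, 108, 107, 107, 106, 105, 107, 106, 104, 85, 98, 106, 106, 104, 93, 63, 72, 92, 96, 98, 97, 96, 97, 97, 107, 161, 200, 208, 209, 208, 206, 207, 205, 205]
424 [61, 66, 71, 70, 72, 76, 80, 86, 87, 90, 95, 100, 100, 102, 102, 102, 104, 105, 106, 105, 105, 105, 86, 98, 106, 106, 105, 86, 61, 79, 94, 97, 97, 96, 96, 96, 96, 108, 189, 209, 212, 211, 209, 209, 210, 211, 212]
428 [45, 43, 45, 41, 44, 42, 44, 44, 43, 45, 44, 45, 44, 43, 45, 47, 44, 47, 48, 65, 96, 103, 82, 96, 105, 106, 104, 83, 62, 84, 97, 96, 96, 96, 96, 97, 96, 109, 185, 204, 208, 211, 211, 206, 204, 208, 212]
```

The tilt is about 9°, and the height fits the rear still resting on the table. Continue the lift along the arc.

Emit:
play_rows(
  steps="0.003 0 -0.005 0 74.6;0.003 0 -0.005 0 74.6;0.003 0 -0.005 0 74.6;0.003 0 -0.005 0 74.6;0.003 0 -0.005 0 74.6;0.003 0 -0.005 0 74.6;0.003 0 -0.005 0 74.6;0.003 0 -0.005 0 74.6;0.003 0 -0.005 0 74.6;0.003 0 -0.005 0 74.6",
)

```text
time_s: 11.78
ee_pos: [0.3771, 0.297, 0.0956]
orientation: [[0.998, -0.063, 0.001], [-0.063, -0.998, 0.0], [0.001, -0.0, -1.0]]
ft_force: [0.4, -0.5, -2.2]
width: 0.0636
grip_force: 12.3
```

```bash
python3 tilt.py -3.5
```

```text
e [0.3771 0.297  0.0956] w 0.0636 gf 12.3 ft [ 0.4 -0.5 -2.2] mom [ 0.04  0.08 -0.02]
0 bot [414.8 292. ] [422.3 291.7] top [430.9 267.4] zbot 0.048
5 bot [413.3 293.5] [420.7 293.2] top [429.8 272.8] zbot 0.035
10 bot [411.9 294.4] [419.1 294.2] top [428.6 277.6] zbot 0.023
15 bot [410.4 294.8] [417.5 294.5] top [427.3 281.9] zbot 0.011
20 bot [408.9 294.5] [415.9 294.3] top [425.9 285.6] zbot -0.001
25 bot [407.4 293.8] [414.4 293.5] top [424.4 288.6] zbot -0.011
30 bot [406.  292.5] [412.9 292.2] top [422.9 291. ] zbot -0.021
35 bot [404.6 290.7] [411.4 290.5] top [421.3 292.8] zbot -0.03
40 bot [403.3 288.5] [410.  288.3] top [419.8 294. ] zbot -0.038
391 None 395 None 399 276 403 293 407 292 411 299 415 329 419 299 423 299 
420 [101, 100, 100, 100, 100, 100, 100, 100, 100, 100, 100, 100, 99, 99, 100, 100, 99, 100, 99, 99, 101, 100, 99, 101, 100, 101, 100, 100, 100, 99, 90, 96, 99, 100, 100, 97, 73, 84, 90, 92, 91, 91, 91, 90, 99, 145, 193]
424 [94, 96, 97, 96, 97, 97, 99, 99, 100, 100, 101, 100, 99, 100, 98, 100, 101, 99, 101, 99, 100, 100, 100, 101, 99, 100, 100, 100, 100, 98, 90, 97, 98, 99, 98, 88, 74, 86, 91, 90, 91, 91, 91, 91, 103, 172, 206]
428 [44, 43, 44, 46, 44, 46, 46, 46, 48, 47, 47, 49, 52, 53, 52, 55, 59, 58, 61, 61, 64, 65, 66, 68, 71, 76, 78, 83, 94, 97, 90, 96, 100, 99, 98, 88, 76, 86, 92, 91, 90, 90, 91, 92, 104, 170, 207]
```

Crease at row 285 means about 20° of tilt, with the rear on the table. Continue to about 33°, then clamp.

Emit:
play_rows(
  steps="0.005 0 -0.006 0 74.6;0.005 0 -0.006 0 74.6;0.005 0 -0.006 0 74.6;0.005 0 -0.006 0 74.6;0.005 0 -0.006 0 74.6;0.005 0 -0.006 0 74.6;0.005 0 -0.006 0 74.6;0.005 0 -0.006 0 74.6;0.005 0 -0.004 0 74.6;0.003 0 0 0 70",
  grip_force=20,
)

```text
time_s: 12.72
ee_pos: [0.4011, 0.2955, 0.1218]
orientation: [[0.998, -0.063, 0.001], [-0.063, -0.998, 0.0], [0.001, -0.0, -1.0]]
ft_force: [-1.1, 0.9, 0.1]
width: 0.0637
grip_force: 25.3
```

Emit:
play_rows(
  steps="0 0 0 0 65;0 0 0 0 65;0 0 0 0 65;0 0 0 0 65;0 0 -0.02 0 65;0 0 -0.02 0 65;0 0 -0.02 0 65;0 0 -0.02 0 65;0 0 0 0 65;0 0 0 0 65",
  grip_force=60,
)

```text
time_s: 13.55
ee_pos: [0.4009, 0.2957, 0.1624]
orientation: [[0.998, -0.063, 0.002], [-0.063, -0.998, 0.001], [0.002, -0.001, -1.0]]
ft_force: [-0.9, -1.2, -3.4]
width: 0.0624
grip_force: 70.4
```

```bash
python3 tilt.py -3.5; python3 -c "
from look import *
pic('z5.png',(340,190),(150,180))"
```

```text
e [0.4009 0.2957 0.1624] w 0.0624 gf 70.4 ft [-0.9 -1.2 -3.4] mom [-0.01  0.22 -0.02]
0 bot [423.5 283.9] [431.5 283.6] top [441.7 256.4] zbot 0.114
5 bot [421.7 285.7] [429.7 285.4] top [440.5 262.4] zbot 0.102
10 bot [420.  286.8] [427.8 286.6] top [439.  267.8] zbot 0.089
15 bot [418.3 287.3] [426. 287.] top [437.5 272.6] zbot 0.078
20 bot [416.6 287.2] [424.2 286.9] top [435.8 276.7] zbot 0.066
25 bot [414.9 286.5] [422.4 286.2] top [434.1 280.1] zbot 0.056
30 bot [413.3 285.2] [420.6 284.9] top [432.3 282.9] zbot 0.046
35 bot [411.7 283.4] [418.9 283.2] top [430.5 284.9] zbot 0.037
40 bot [410.1 281.1] [417.3 280.9] top [428.6 286.3] zbot 0.029
398 None 402 247 406 283 410 283 414 329 418 297 422 297 426 297 430 297 
420 [92, 91, 93, 93, 92, 93, 91, 93, 92, 92, 92, 92, 93, 93, 92, 92, 93, 93, 93, 93, 92, 93, 91, 93, 91, 86, 86, 90, 93, 92, 92, 93, 93, 92, 87, 79, 80, 79, 77, 79, 79, 78, 99, 185, 205, 204, 204]
424 [92, 91, 91, 92, 92, 92, 93, 91, 91, 93, 92, 92, 92, 93, 92, 92, 92, 92, 93, 93, 92, 92, 93, 93, 91, 84, 86, 90, 93, 92, 92, 92, 92, 91, 87, 81, 79, 78, 76, 79, 79, 81, 114, 191, 207, 211, 213]
428 [92, 93, 92, 93, 93, 92, 92, 93, 92, 93, 91, 92, 92, 93, 91, 91, 92, 93, 92, 91, 92, 92, 92, 93, 91, 84, 88, 92, 92, 91, 92, 92, 92, 91, 85, 79, 78, 77, 79, 78, 78, 82, 119, 191, 204, 208, 212]
```

View pics/z5.png

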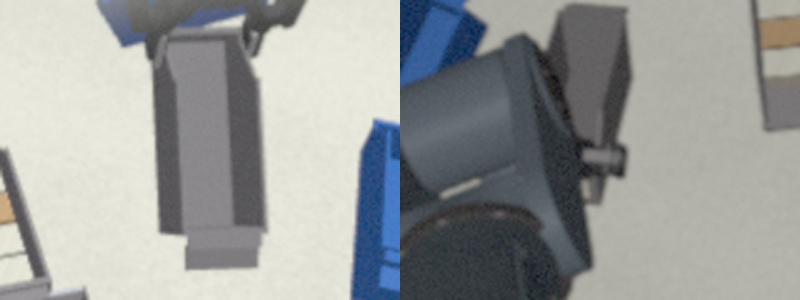

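The bin is held tilted at roughly 28-33°. The strip is at scene crop (187-262, 232-269): crease at row 280, ledge end at 289, toe tip at 297. I'll fit the tilt from these rows.

Run:
```python
from h import *
from scipy.optimize import least_squares
S=cam('scene'); e=telemetry.read_state()['ee_pos']-[0,0,.006]
feats=[((.08,0,.041),280.3),((.0905,0,.0395),289.2),((.1075,0,.0225),297.3)]
def rows(th,gx,gz=-.0005): return np.array([proj(S,binpt(e,-3.6,th,P,(gx,0,gz)))[1] for P,_ in feats])
for th in (25,28,31,34):
    for gx in (-.064,-.068,-.072): print(th,gx,rows(th,gx).round(1), (rows(th,gx)-[v for _,v in feats]).round(1))
print(proj(S,binpt(e,-3.6,28,(.1075,-.028,.0225),(-.068,0,0))),proj(S,binpt(e,-3.6,28,(.1075,.028,.0225),(-.068,0,0))))
# scene bias check: fixed rail edge measured earlier; toe tip / ledge world for fits
for th in (28,31): print(th,[binpt(e,-3.6,th,P,(-.068,0,-.0005)).round(4) for P in ((.08,0,.0365),(.1075,0,.0225))])
```

```text
25 -0.064 [278.2 284.1 294.5] [-2.1 -5.1 -2.8]
25 -0.068 [280.4 286.3 296.7] [ 0.1 -2.9 -0.6]
25 -0.072 [282.6 288.5 298.8] [ 2.3 -0.7  1.5]
28 -0.064 [279.9 285.7 295.6] [-0.4 -3.5 -1.7]
28 -0.068 [282.1 287.9 297.7] [ 1.8 -1.3  0.4]
28 -0.072 [284.3 290.1 299.9] [4.  0.9 2.6]
31 -0.064 [281.3 287.1 296.3] [ 1.  -2.1 -1. ]
31 -0.068 [283.5 289.2 298.5] [3.2 0.  1.2]
31 -0.072 [285.7 291.4 300.6] [5.4 2.2 3.3]
34 -0.064 [282.5 288.2 296.9] [ 2.2 -1.  -0.4]
34 -0.068 [284.7 290.3 299. ] [4.4 1.1 1.7]
34 -0.072 [286.8 292.5 301.1] [6.5 3.3 3.8]
[415.5418699  298.22414111] [445.40302006 297.22744801]
28 [array([0.548, 0.286, 0.118]), array([0.5657, 0.2849, 0.0928])]
31 [array([0.5459, 0.2861, 0.1103]), array([0.5622, 0.2851, 0.0842])]
```

Now lift over the stock bin, square up to the rail and traverse.

Emit:
play_rows(
  steps="0 0 -0.04 0 65;0 0 -0.05 0 65;0 0 -0.05 0 65;0 0 -0.05 0 65;0 0 -0.05 0 65;0 0 -0.05 0 65;0 0 -0.03 0 65;0 0 0 -0.01 65;0 0 0 -0.01 65;0 0 0 -0.009 65",
)

```text
time_s: 14.63
ee_pos: [0.4002, 0.2953, 0.3211]
orientation: [[0.993, 0.122, -0.001], [0.122, -0.993, -0.0], [-0.001, 0.0, -1.0]]
ft_force: [-0.8, 0.3, -3.0]
width: 0.0626
grip_force: 70.3
```

Emit:
play_rows(
  steps="0.002 0.04 0 0 65;0.003 0.06 0 0 65;0.003 0.07 0 0 65;0.003 0.07 0 0 65;0.003 0.07 0 0 65;0.003 0.07 0 0 65;0.003 0.07 0 0 65;0.003 0.07 0 0 65;0.003 0.06 0 0 65;0 0.048 0 0 65",
)

```text
time_s: 15.47
ee_pos: [0.4509, -0.0172, 0.3208]
orientation: [[0.993, 0.117, -0.001], [0.117, -0.993, -0.001], [-0.001, 0.001, -1.0]]
ft_force: [0.8, 1.0, -2.7]
width: 0.0625
grip_force: 70.3
```

```bash
cat > rows.py <<'E'
from look import *
import sys
st=telemetry.read_state(); print(st['ee_pos'].round(4),np.round(st['orientation'][:2],3).tolist(),st['ft_force'].round(1),st['grip_force'])
c=cam('scene'); I=c['image'].mean(2)
th,gx=31,-.066
e=st['ee_pos']-[0,0,.006]; yaw=np.degrees(np.arctan2(st['orientation'][1][0],st['orientation'][0][0]))
for n,P in (('crease',(.08,0,.0395)),('ledge',(.0905,0,.0395)),('tip',(.1075,0,.0225)),('tipL',(.1075,-.028,.0225)),('tipR',(.1075,.028,.0225))):
    w=binpt(e,yaw,th,P,(gx,0,-.0005)); print(n,w.round(4),proj(c,w).round(1))
u=int(proj(c,binpt(e,yaw,th,(.1,0,.0225),(gx,0,0)))[0]); v=int(proj(c,binpt(e,yaw,th,(.1075,0,.0225),(gx,0,0)))[1])
for du in (-8,0,8): print(u+du,v-30,I[v-30:v+45,u+du-1:u+du+2].mean(1).round().astype(int).tolist())
E
python3 rows.py
```

```text
[ 0.4509 -0.0172  0.3208] [[0.993, 0.117, -0.001], [0.117, -0.993, -0.001]] [ 0.8  1.  -2.7] 70.31983852386475
crease [ 5.956e-01 -1.000e-04  2.739e-01] [269.3 267.9]
ledge [0.6045 0.0009 0.2685] [270.6 275. ]
tip [0.6103 0.0016 0.2452] [272.5 286.9]
tipL [ 0.6136 -0.0262  0.2452] [253.8 290.4]
tipR [0.607  0.0294 0.2452] [291.  283.5]
263 256 [94, 91, 92, 93, 92, 93, 93, 93, 92, 91, 92, 92, 93, 91, 92, 92, 91, 93, 92, 91, 92, 92, 83, 78, 76, 78, 75, 76, 75, 75, 77, 77, 93, 165, 199, 209, 212, 213, 211, 208, 208, 209, 208, 207, 207, 204, 204, 204, 205, 204, 203, 204, 204, 204, 205, 204, 204, 203, 201, 202, 205, 206, 206, 205, 206, 209, 210, 212, 208, 199, 186, 156, 105, 85, 84]
271 256 [93, 93, 93, 92, 92, 93, 93, 92, 92, 91, 92, 92, 93, 90, 92, 92, 92, 91, 93, 92, 87, 78, 77, 78, 79, 77, 76, 77, 75, 75, 82, 126, 186, 204, 206, 204, 202, 200, 203, 205, 206, 205, 208, 207, 200, 199, 200, 202, 204, 205, 206, 205, 207, 208, 209, 206, 201, 201, 205, 210, 209, 208, 205, 202, 203, 202, 203, 202, 191, 177, 122, 88, 84, 84, 85]
279 256 [92, 91, 92, 92, 91, 93, 92, 92, 90, 93, 90, 92, 91, 92, 91, 92, 93, 92, 91, 84, 77, 77, 77, 77, 74, 76, 75, 75, 76, 89, 153, 192, 204, 204, 204, 207, 209, 209, 206, 207, 206, 204, 204, 204, 204, 203, 203, 203, 201, 198, 201, 206, 205, 202, 202, 203, 204, 203, 202, 203, 201, 202, 207, 206, 203, 204, 199, 182, 140, 97, 83, 84, 83, 84, 82]
```

Tip prediction matches the image: row 287.0 against 286.9 predicted. Next, bring the toe to just above the slot.

Emit:
play_rows(
  steps="0.024 0 0 0 65;0.024 0 0 0 65;0 0 0.026 0 65;0 0 0.026 0 65;0 0 0.026 0 65;0 0 0.026 0 65;0 0 0.026 0 65;0 0 0.026 0 65;0 0 0.02 0 65;0 0 0 0 65",
)

```text
time_s: 16.35
ee_pos: [0.4727, -0.0113, 0.2309]
orientation: [[0.993, 0.119, -0.006], [0.119, -0.993, 0.001], [-0.006, -0.002, -1.0]]
ft_force: [-0.7, -0.4, -2.9]
width: 0.0628
grip_force: 70.3
```

```bash
python3 rows.py
python3 - <<'E'
from look import *
S=cam('scene');T=cam('top')
x0,y0=210,245
a=cv2.resize(S['image'][y0:y0+100,x0:x0+130],(780,600),interpolation=cv2.INTER_CUBIC)
a=np.clip(255*(a/255.)**.6,0,255).astype('uint8').copy()
ex=np.array([.993,.119,0]);ey=np.array([-.119,.993,0]);C=np.array([.6224,.007,.15])
for xx in (0,.003,.017):
    p=[(proj(S,C+xx*ex+y*ey)-[x0,y0])*6 for y in (-.05,.05)]
    cv2.line(a,*[tuple(int(k) for k in q) for q in p],(255,0,0),1)
cv2.imwrite('pics/z6.png',a[:,:,::-1])
E
```

```text
[ 0.4727 -0.0113  0.2309] [[0.993, 0.119, -0.006], [0.119, -0.993, 0.001]] [-0.7 -0.4 -2.9] 70.26908040046692
crease [0.6174 0.006  0.184 ] [278.5 311.1]
ledge [0.6264 0.0071 0.1786] [279.7 317.7]
tip [0.6322 0.0078 0.1553] [281.3 327.7]
tipL [ 0.6355 -0.02    0.1553] [264.2 331.1]
tipR [0.6288 0.0356 0.1553] [298.2 324.4]
272 297 [93, 94, 94, 94, 94, 94, 93, 93, 93, 93, 86, 79, 80, 81, 91, 92, 94, 93, 92, 93, 93, 94, 92, 86, 80, 77, 79, 76, 78, 79, 78, 78, 79, 83, 85, 87, 114, 166, 179, 180, 180, 179, 173, 172, 177, 173, 155, 103, 86, 84, 84, 84, 83, 81, 81, 84, 82, 91, 142, 204, 211, 209, 207, 206, 206, 205, 203, 203, 205, 206, 207, 207, 208, 211, 209]
280 297 [93, 94, 94, 94, 93, 94, 92, 93, 88, 82, 80, 82, 86, 91, 93, 94, 94, 94, 93, 94, 93, 90, 83, 78, 78, 77, 77, 77, 77, 78, 79, 81, 86, 84, 92, 146, 172, 178, 180, 179, 174, 172, 176, 176, 169, 115, 89, 83, 83, 83, 82, 81, 80, 83, 83, 86, 110, 188, 205, 206, 206, 204, 205, 210, 211, 209, 209, 205, 208, 212, 212, 210, 212, 211, 211]
288 297 [93, 93, 93, 92, 93, 92, 91, 84, 80, 78, 82, 90, 94, 93, 92, 94, 93, 92, 94, 92, 85, 79, 78, 78, 78, 76, 77, 76, 79, 79, 84, 84, 89, 122, 165, 176, 180, 180, 176, 173, 173, 175, 169, 134, 94, 85, 84, 82, 84, 82, 81, 83, 83, 83, 98, 170, 202, 209, 211, 208, 207, 209, 211, 212, 214, 215, 212, 209, 206, 208, 210, 210, 209, 210, 212]
```

View pics/z6.png

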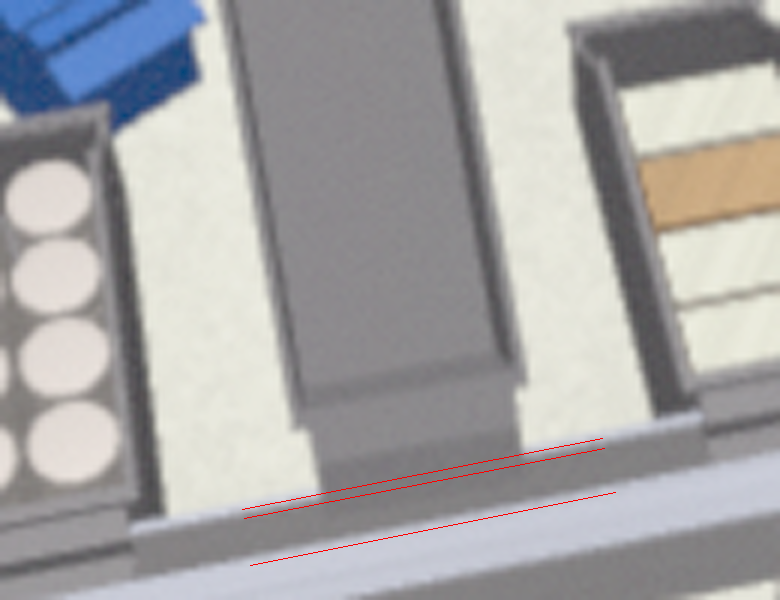

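The toe tip (row 328 at u=280) lies between the plate edge (about 323) and the lip (about 331.5), so it is over the slot. Lower into it in small steps, watching force.

Emit:
play_rows(
  steps="0 0 0.004 0 65;0 0 0.004 0 65;0 0 0.004 0 65;0 0 0.004 0 65;0 0 0.004 0 65;0 0 0 0 65;0 0 0 0 65;0 0 0 0 65;0 0 0 0 65;0 0 0 0 65",
)

```text
time_s: 17.33
ee_pos: [0.4747, -0.0119, 0.2234]
orientation: [[0.993, 0.119, 0.0], [0.119, -0.993, -0.0], [0.0, 0.0, -1.0]]
ft_force: [0.6, 0.0, -2.6]
width: 0.063
grip_force: 70.3
```

Emit:
play_rows(
  steps="-0.001 0 0.003 0 65;-0.001 0 0.003 0 65;0 0 0.003 0 65;0 0 0.003 0 65;0 0 0 0 65;0 0 0 0 65;0 0 0 0 65;0 0 0 0 65;0 0 0 0 65;0 0 0 0 65",
)

```text
time_s: 18.17
ee_pos: [0.4751, -0.0123, 0.2177]
orientation: [[0.993, 0.119, 0.003], [0.119, -0.993, -0.001], [0.003, 0.001, -1.0]]
ft_force: [4.4, 0.3, 0.4]
width: 0.0627
grip_force: 70.6
```

```bash
python3 rows.py
```

```text
[ 0.4751 -0.0123  0.2177] [[0.993, 0.119, 0.003], [0.119, -0.993, -0.001]] [4.4 0.3 0.4] 70.57867169380188
crease [0.6198 0.005  0.1708] [278.5 316.5]
ledge [0.6288 0.0061 0.1654] [279.7 323. ]
tip [0.6345 0.0068 0.1421] [281.2 332.8]
tipL [ 0.6378 -0.0211  0.1421] [264.3 336.2]
tipR [0.6312 0.0346 0.1421] [298.  329.5]
272 302 [96, 96, 94, 96, 95, 95, 95, 95, 95, 95, 91, 84, 78, 82, 89, 94, 95, 94, 95, 96, 95, 95, 95, 85, 81, 79, 77, 78, 79, 78, 81, 110, 167, 178, 180, 181, 180, 173, 174, 176, 173, 156, 103, 86, 84, 83, 84, 84, 82, 82, 83, 84, 92, 142, 204, 211, 210, 205, 206, 208, 207, 205, 204, 205, 206, 207, 208, 209, 210, 210, 211, 211, 211, 213, 213]
280 302 [95, 95, 96, 95, 95, 94, 94, 95, 93, 85, 79, 79, 87, 92, 94, 94, 94, 95, 94, 95, 94, 90, 82, 78, 79, 77, 78, 79, 79, 90, 145, 173, 177, 180, 179, 174, 172, 176, 175, 169, 116, 88, 84, 84, 83, 83, 81, 82, 84, 84, 86, 111, 186, 205, 206, 205, 205, 206, 210, 210, 209, 209, 206, 209, 212, 212, 212, 213, 212, 211, 208, 207, 208, 207, 205]
288 302 [94, 94, 94, 94, 93, 95, 94, 90, 81, 80, 82, 91, 95, 94, 95, 94, 94, 95, 94, 93, 84, 80, 78, 79, 78, 79, 78, 83, 119, 166, 176, 180, 180, 177, 173, 174, 176, 169, 135, 96, 85, 82, 82, 83, 82, 81, 82, 84, 82, 99, 170, 201, 210, 211, 209, 209, 209, 211, 212, 214, 214, 213, 210, 208, 208, 209, 211, 210, 211, 212, 213, 212, 211, 209, 209]
```

Contact is pushing the tool rearward (+4.4 N in x), so the toe is against the plate edge. Shift to +x, then move diagonally along the toe.

Emit:
play_rows(
  steps="0.003 0 0 0 65;0.003 0 0 0 65;0.003 0 0.003 0 65;0.003 0 0.003 0 65;0.002 0 0.003 0 65;0.002 0 0.003 0 65;0 0 0 0 65;0 0 0 0 65;0 0 0 0 65;0 0 0 0 65",
)

```text
time_s: 19.05
ee_pos: [0.4804, -0.0109, 0.2108]
orientation: [[0.993, 0.119, -0.003], [0.119, -0.993, 0.001], [-0.003, -0.001, -1.0]]
ft_force: [-0.3, 0.1, -2.9]
width: 0.0624
grip_force: 70.3
```

The toe is in the slot and clear. Loosen the jaw so the bin can pivot, and roll the front down along the arc.

Emit:
play_rows(
  steps="0 0 0 0 74.4;0 0 0 0 74.6;-0.002 0 0.008 0 74.6;-0.002 0 0.008 0 74.6;-0.002 0 0.008 0 74.6;-0.002 0 0.008 0 74.6;-0.002 0 0.008 0 74.6;-0.002 0 0.008 0 74.6;-0.002 0 0.008 0 74.6;-0.002 0 0.008 0 74.6",
  grip_force=20,
)

```text
time_s: 19.88
ee_pos: [0.4739, -0.012, 0.1789]
orientation: [[0.993, 0.119, 0.001], [0.119, -0.993, 0.0], [0.001, -0.0, -1.0]]
ft_force: [-2.3, 0.9, 0.0]
width: 0.0636
grip_force: 12.2
```

```bash
sed -i 's/^th,gx=.*/th,gx=(float(sys.argv[1]) if len(sys.argv)>1 else 31),-.066/' rows.py; python3 rows.py 20 | cut -c1-400
```

```text
[ 0.4739 -0.012   0.1789] [[0.993, 0.119, 0.001], [0.119, -0.993, 0.0]] [-2.3  0.9  0. ] 12.228881567716599
crease [0.6237 0.0059 0.1605] [279.6 321.7]
ledge [0.6335 0.0071 0.1569] [280.8 328.1]
tip [0.6436 0.0083 0.1351] [282.7 339.7]
tipL [ 0.6469 -0.0195  0.1351] [265.8 343.1]
tipR [0.6403 0.0361 0.1351] [299.4 336.4]
273 309 [103, 102, 101, 103, 102, 102, 103, 102, 101, 103, 102, 102, 103, 101, 95, 100, 101, 102, 102, 101, 99, 79, 85, 94, 128, 169, 178, 180, 180, 176, 172, 174, 176, 170, 139, 98, 85, 84, 85, 82, 82, 81, 82, 83, 83, 96, 157, 205, 210, 208, 204, 206, 209, 207, 202, 201, 203, 205, 207, 208, 208, 207, 208, 210, 211, 210, 211, 211, 210, 208, 209, 209, 210, 208, 208]
281 309 [102, 101, 102, 102, 102, 102, 102, 101, 102, 102, 102, 101, 97, 98, 100, 101, 102, 103, 99, 81, 85, 91, 107, 158, 176, 178, 180, 178, 173, 172, 175, 175, 160, 107, 87, 83, 83, 84, 82, 81, 82, 84, 84, 87, 126, 197, 205, 202, 205, 206, 206, 209, 208, 206, 207, 206, 210, 210, 211, 210, 211, 212, 209, 207, 207, 210, 207, 206, 207, 209, 208, 208, 213, 213, 213]
289 309 [100, 101, 101, 101, 102, 101, 100, 101, 102, 100, 100, 94, 98, 102, 101, 100, 101, 94, 82, 87, 97, 135, 168, 177, 180, 179, 175, 173, 175, 176, 168, 125, 93, 85, 83, 83, 83, 80, 80, 82, 85, 83, 104, 185, 202, 206, 207, 208, 207, 209, 211, 212, 212, 214, 214, 212, 210, 209, 208, 207, 209, 209, 211, 213, 212, 210, 209, 209, 210, 211, 212, 209, 207, 206, 206]
```

Rolling as predicted: crease at row 321 against 321.7. Continue to level.

Emit:
play_rows(
  steps="-0.001 0 0.008 0 74.6;-0.001 0 0.008 0 74.6;-0.001 0 0.008 0 74.6;-0.001 0 0.008 0 74.6;-0.001 0 0.008 0 74.6;-0.001 0 0.008 0 74.6;0 0 0.008 0 74.6;0 0 0.006 0 74.6;0 0 0 0 74.6;0 0 0 0 74.6",
)

```text
time_s: 20.77
ee_pos: [0.4715, -0.0126, 0.1483]
orientation: [[0.993, 0.118, 0.001], [0.118, -0.993, -0.0], [0.001, 0.0, -1.0]]
ft_force: [1.8, 0.2, -0.1]
width: 0.0637
grip_force: 11.9
```

```bash
python3 rows.py 10 | cut -c1-300
```

```text
[ 0.4715 -0.0126  0.1483] [[0.993, 0.118, 0.001], [0.118, -0.993, -0.0]] [ 1.8  0.2 -0.1] 11.901484429836273
crease [0.6212 0.0052 0.1564] [279.3 321.5]
ledge [0.6315 0.0065 0.1545] [280.4 327.6]
tip [0.6451 0.0081 0.1348] [282.7 340.7]
tipL [ 0.6485 -0.0197  0.1348] [265.7 344. ]
tipR [0.6418 0.0359 0.1348] [299.4 337.3]
273 310 [114, 116, 114, 115, 115, 115, 115, 113, 114, 116, 114, 112, 94, 104, 113, 116, 116, 114, 110, 77, 70, 94, 102, 131, 170, 179, 180, 180, 178, 172, 173, 176, 171, 140, 96, 86, 84, 82, 83, 82, 81, 83, 84, 83, 94, 156, 206, 210, 208, 205, 205, 209, 206, 203, 201, 204, 205, 208, 208, 208, 207, 2
281 310 [116, 115, 113, 115, 115, 114, 115, 115, 115, 113, 104, 96, 108, 113, 115, 115, 112, 91, 67, 86, 98, 112, 160, 176, 179, 179, 177, 173, 173, 176, 174, 159, 106, 87, 82, 84, 83, 83, 81, 81, 83, 85, 88, 125, 196, 207, 203, 206, 206, 205, 211, 208, 207, 208, 206, 209, 210, 211, 210, 212, 211, 2
289 310 [115, 115, 115, 115, 115, 114, 114, 115, 111, 90, 106, 112, 114, 115, 113, 105, 71, 75, 93, 103, 139, 169, 175, 180, 179, 175, 172, 174, 176, 169, 124, 91, 84, 82, 83, 82, 82, 81, 83, 83, 84, 104, 185, 203, 208, 208, 206, 207, 209, 212, 212, 213, 214, 215, 211, 209, 209, 208, 206, 209, 209,
```

Emit:
play_rows(
  steps="0.001 0 0.008 0 74.6;0.001 0 0.008 0 74.6;0.001 0 0.008 0 74.6;0.001 0 0.008 0 74.6;0.001 0 0.008 0 74.6;0.001 0 0.006 0 74.6;0 0 0.006 0 74.6;0 0 0.004 0 74.6;0 0 0 0 74.6;0 0 0 0 74.6",
)

```text
time_s: 21.65
ee_pos: [0.4724, -0.0118, 0.1199]
orientation: [[0.993, 0.119, -0.003], [0.119, -0.993, 0.001], [-0.003, -0.001, -1.0]]
ft_force: [-2.2, -0.3, -0.1]
width: 0.0638
grip_force: 11.8
```

```bash
python3 rows.py 0 | cut -c1-300
```

```text
[ 0.4724 -0.0118  0.1199] [[0.993, 0.119, -0.003], [0.119, -0.993, 0.001]] [-2.2 -0.3 -0.1] 11.800737082958221
crease [0.6174 0.0055 0.1539] [279.5 320.2]
ledge [0.6278 0.0068 0.1539] [280.6 325.8]
tip [0.6447 0.0088 0.1369] [283.  339.8]
tipL [ 0.648  -0.019   0.1369] [266.1 343.2]
tipR [0.6414 0.0366 0.1369] [299.8 336.4]
274 309 [113, 112, 113, 112, 113, 112, 113, 113, 114, 115, 107, 84, 104, 113, 114, 114, 111, 86, 58, 61, 99, 110, 110, 114, 148, 174, 180, 181, 181, 176, 173, 175, 177, 171, 125, 92, 84, 84, 85, 84, 83, 81, 82, 85, 83, 100, 173, 208, 212, 210, 207, 207, 212, 211, 204, 203, 207, 208, 210, 211, 209, 2
282 309 [112, 113, 112, 113, 113, 114, 114, 113, 112, 90, 91, 109, 112, 113, 114, 105, 70, 56, 83, 104, 109, 111, 129, 167, 178, 180, 181, 178, 173, 174, 177, 172, 150, 100, 87, 85, 83, 84, 83, 82, 83, 84, 84, 91, 140, 199, 205, 202, 206, 209, 208, 211, 207, 207, 210, 208, 211, 210, 210, 209, 210, 2
290 309 [110, 112, 111, 112, 112, 112, 113, 103, 84, 103, 112, 114, 115, 112, 84, 59, 68, 99, 110, 108, 115, 153, 173, 178, 181, 180, 176, 173, 176, 175, 164, 114, 88, 83, 82, 84, 85, 82, 82, 82, 84, 87, 120, 196, 206, 207, 208, 206, 209, 211, 213, 212, 213, 216, 215, 215, 213, 209, 206, 205, 209, 2
```

Nearly level. A small extra press down, then open the jaw and rise.

Emit:
play_rows(
  steps="0.001 0 0.004 0 74.6;0 0 0.002 0 74.6;0 0 0 0 74.6;0 0 0 0 90;0 0 0 0 90;0 0 0 0 90;0 0 0 0 90;0 0 -0.02 0 90;0 0 -0.03 0 90;0 0 -0.03 0 90",
)

```text
time_s: 22.53
ee_pos: [0.4741, -0.0119, 0.1573]
orientation: [[0.993, 0.119, -0.001], [0.119, -0.993, 0.0], [-0.001, -0.001, -1.0]]
ft_force: [-0.2, 0.6, -0.3]
width: 0.0767
grip_force: 0.0
```

Emit:
play_rows(
  steps="-0.02 0 -0.04 0 90;-0.05 0 -0.05 0 90;-0.05 0 -0.05 0 90;-0.05 0 -0.05 0 90;0 0 -0.05 0 90;0 0 0 0 90;0 0 0 0 90;0 0 0 0 90;0 0 0 0 90;0 0 0 0 90",
)

```text
time_s: 23.37
ee_pos: [0.3895, -0.0219, 0.2762]
orientation: [[0.993, 0.119, -0.003], [0.119, -0.993, 0.001], [-0.002, -0.001, -1.0]]
ft_force: [0.2, -0.2, -0.1]
width: 0.0768
grip_force: 0.0
```

Run:
```python
from look import *
S=cam('scene');T=cam('top')
a=cv2.resize(S['image'][235:360,175:385],None,fx=2.9,fy=2.9,interpolation=cv2.INTER_CUBIC)
b=cv2.resize(T['image'][120:240,265:425],(609,230*2-8),interpolation=cv2.INTER_CUBIC)[:235]
o=np.vstack([a[:,:609],b]); o=np.clip(255*(o/255.)**.6,0,255).astype('uint8'); print(o.shape)
cv2.imwrite('pics/z7.png',o[:600,:,::-1]); print(telemetry.read_state()['ft_force'].round(1))
```

```text
(597, 609, 3)
[-0.1  0.7 -0.8]
```

View pics/z7.png

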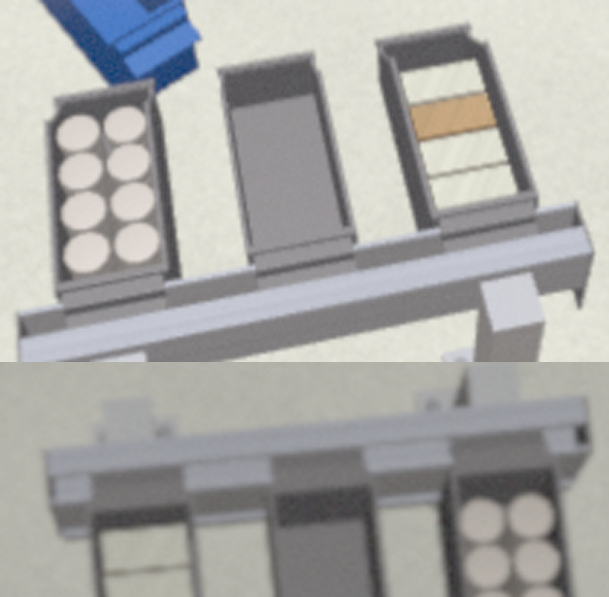

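The final picture shows the bin seated. Its rear rim in the scene view, mid (301,245), lies on the line through its neighbours' rims (predicted 244). The front rim agrees to about 0.5 camera pixel, and the top view agrees too, at 490 against 491. The gripper is clear, so I'm handing in.

```bash
python3 -c "
from bench import job; print(job.sign_off())"
```

```text
the job is handed in; nothing more can be done
None
```

The empty bin is hung on the rail between the two stock bins. In the last pictures it looked level, fully down and in line with its neighbours. The gripper is clear of it, and I handed the job in after about 23 s on the robot's clock; the sign-off gave no verdict.

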